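# Hold a microscope lamp module against its sprung contacts

## Task

First slide the transport lock on the microscope foot fully open to its end stop. Then stand the lamp module flat on the foot's deck, brass pads forward, centred on and square to the sprung contact bar, and press it straight against the bar with a steady push of about 10 N (bar about half way in, never bottomed out). Finish while still holding that push so that a colleague can screw the module down; do not let go, and leave the slide box, bottle, beaker and screwdriver where they are.

Things in the scene. Friction and masses are not known exactly. Their poses are not given: they have to be found in the camera images.
- scope_foot: White microscope foot, fixed: a slab 220 (x) x 240 (y) x 30 mm high; its flat top is the deck. Origin at the centre of its underside; x points from the open front edge to the contact bar, y to where the lock opens, z up. Place and yaw vary. Only the lock, the contact bar and a white rear block behind it (56 wide, 30 mm above the deck, front at x = 90 mm) stand up from the deck.
- bay (a point): Point on the deck surface, 30 mm above the bench, on the lamp bay's centre line (foot frame 0, -30, 30 mm). Axes as the foot.
- bar_front (a point): Centre of the front face of the black upright contact bar at the far end of the lamp bay; moves with the bar. The bar is 10 thick (x) x 56 wide (y) x 24 mm high, 2 to 26 mm above the deck; at rest this face is 60 mm ahead (+x) of point bay. Axes as the foot's: x is the direction to push.
- contact_bar (a joint): How far the bar is pushed in (m): 0 at rest, 0.020 bottomed out. Spring of 1000 N/m without preload, so 0.010 is 10 N; it springs back by itself.
- transport_lock (a joint): Position of the transport lock (m): 0 closed, 0.050 fully open at its end stop; it slides along the foot's +y, with 2 N of friction, and stays where it is left. It starts somewhere between 0 and 0.015.
- lock_grip (a point): Top centre of the lock's upright steel grip, 37 mm above the deck; moves with it (foot frame 46, 40, 67 mm when closed). Grip: 20 (x) x 22 (y) x 36 mm high. From it a steel blade 10 mm thick (x), 2 to 14 mm above the deck, 9 mm in front of the bar, reaches 70 mm along -y from the grip's middle and blocks the bay until the lock is open.
- lamp_module: Loose black lamp housing, 80 long (x) x 56 wide (y) x 34 mm high, about 0.2 to 0.4 kg. On top a round lens collar 42 mm across, 7 mm high, 12 mm towards the front, and three ribs at the rear. Origin: centre of its underside; +x points to the front end with two brass pads, which goes against the bar. Starts upright on the bench on a white paper.
- lamp_front (a point): Centre of the module's front face between the brass pads, 40 mm ahead (+x) of its origin and 14 mm above its underside.
- slide_box: Bystander: grey and white slide box 88 x 103 x 35 mm. Origin at the centre of its underside.
- reagent_bottle: Bystander: clear bottle with blue cap, 64 mm across, 130 mm high. Origin at the centre of its underside.
- beaker: Bystander: steel beaker 68 mm across, 85 mm high. Origin at the centre of its underside.
- screwdriver: Bystander: screwdriver 190 mm long lying on the bench; origin near its middle.
There are look-alikes about, which are no part of the job. What is meant by the lamp_module is not pink or red, and is the smaller of those in its own colour.

How it is judged:
By the outcome, as a careful person would: the job done as asked, in the order asked, and still so for the second after the job is handed in, while the arm keeps its last pose, push and grip.
It also fails if it takes over 58 s, if anything falls off the work surface, if the arm or the gripper's body presses on something with over 40 N, if the wrist force passes 120 N, or if a joint passes its speed limit or range.

## Robot

A 7-joint arm with a two-finger parallel gripper is mounted at the origin on the work surface. World frame = base frame: x ahead of the robot, y to its left, z up, the work surface at z = 0. Lengths are in m, angles in rad, forces in N, time in s.
With the tool pointing down it reaches from about 0.425 to 0.875 m from the base axis. Payload 4.7 kg.
Tool frame: the origin (TCP) lies at the very end of the fingers, on their centre line; the grasp point (between the pads) lies behind it (ctrl.tcp_to_grasp is the y of the grasp point in the tool frame, in m); y points along the fingers, x is the direction in which the jaws open and shut, and the axes are right-handed (so a half turn about y gives the same grasp; the last joint's range is limited). The gripper opens to 87 mm and grips with 3 to 60 N. Pads are 19 mm wide; open, the fingers measure 117 mm over their backs; the gripper's body (75 mm by 190 mm) begins 51 mm behind the grasp point.
Start: joints at [-1.157, 0.321, -0.07, 1.45, 0.023, 1.371, -0.057], TCP at [0.253, 0.599, 0.223] pointing down, gripper open.
Joint ranges: [-2.86, 2.86], [-0.3, 2.09], [-1.38, 1.24], [0.06, 2.45], [-1.56, 4.7], [0.09, 2.05], [-2.69, 2.69]. Speed limits (rad/s): [2.57, 2.57, 3.14, 3.14, 3.14, 3.14, 3.14].

## Interface

Orientations are given as a rotation vector (axis times angle).
In Python, from bench import ctrl, get_image, workorder gives the robot as it stands.
- The arm moves only by the tool drive_tool, never from a script. Its argument "increments" is text: rows parted by semicolons, each of 5 numbers parted by spaces: the shift along the tool's x, y, z in mm, then the turn about the tool's y in degrees, then the closure in counts, from 0 (fully open) to 255 (shut). In form: tx ty tz yaw fingers; .... A call has 1 to 20 rows; each row shifts and turns the commanded pose from where the row before left it, along the tool's axes as they then stand; what a row does not reach is not made up. A row lasts 1/8 s, in which the tool goes at most 62.5 mm and 10.7 degrees, less where a joint would pass 70% of its speed; a pose out of reach is approached as far as the arm can. A call is refused whole if a number of a shift passes 62.5 or a number of a turn 10.7, either way. A call with a gripper value outside its range is refused whole. The fingers move at their own pace and stop on an object; "squeeze" is the grip in N (left out, the last holds). Time passes only in rows, so rows that do not move let the fingers close. It gives the time, the measured TCP pose, the force and the opening at its end, in the units of the state.
- ctrl.get_state(): the state, without advancing time (a new reading comes with each control period).
- get_image(name): name is "scene" or "top"; returns a dict with "img" (384x512x3 uint8, red, green, blue), "mtx" (3x3 intrinsics, pixels), "k1" (the pictures are not rectified: a ray, as slopes to the right and down, at radius r is drawn at 1 + k1 r^2 times it, then the intrinsics apply), "camera_from_world" (4x4, takes a point from world to camera coordinates). Camera axes: x right, y up, looking along -z (the intrinsics and any distortion apply to the point x, -y, -z); pixel columns grow to the right and rows downward; lengths in m; the calibration is good to about 2 mm. A picture is of the moment at which its call begins. There is no depth.
- workorder.close_job(): hands the job in, once; it reports no verdict.
The state is a dict: "time": time; "joint_positions": joint angles; "qd": joint speeds; "joint_torque": joint torques, N m; "position": TCP position; "tool_rot": TCP orientation; "ft_force": force on the tool from outside, world axes, zero at the start; "torque": the same for the moment, N m; "grip_width": opening from 0.0 (shut) to 1.0 (fully open).
Only numpy, scipy, OpenCV 4.12 (cv2) and the standard library are available. Lean on these libraries where they do the work, as an engineer would, in place of code of your own. Each camera call takes 0.05 s, during which the arm holds its last target.

## Working session

There is one attempt and no reset: what is moved stays moved. The work goes in short steps, Python scripts to look and compute and a tool call to move; the robot and the scene stay as the last step left them, time stands still between calls to the robot, and variables do not carry over. Pictures are saved under pics/ and viewed, and the job is handed in when it is done.

Besides the shell and the picture viewer there is one more tool, called after "Request:" as name(argument=value, ...), one argument or row to a line, values as JSON. drive_tool: Moves the arm, as the interface text tells. Its arguments: {"type":"object","properties":{"increments":{"type":"string"},"squeeze":{"type":"number"}},"required":["increments"]}

```bash
ls; mkdir -p pics; python3 - <<'E'
from bench import ctrl,get_image
import cv2
print(ctrl.get_state(), ctrl.tcp_to_grasp)
for n in("scene","top"):
    d=get_image(n);cv2.imwrite(f"pics/{n}0.png",cv2.cvtColor(d["img"],cv2.COLOR_RGB2BGR));print(d["mtx"],d["k1"],d["camera_from_world"])
E
```

```text
pics
{'time': 0.0, 'joint_positions': array([-1.15688697,  0.32183201, -0.07008603,  1.45170288,  0.02262265,
        1.37077435, -0.05689911]), 'qd': array([ 0.00058654, -0.00047164, -0.00100208, -0.00050567,  0.00036177,
        0.00054618,  0.00051719]), 'joint_torque': array([-2.47296430e-04, -4.91281414e+01, -4.04065428e-01, -3.12522125e+01,
       -6.39371434e-02,  4.40120883e-02,  1.86450811e-04]), 'position': array([0.25284289, 0.5982002 , 0.22144168]), 'tool_rot': array([-1.37340323, -0.90876774,  0.91130126]), 'ft_force': array([-0.23557079, -0.21237401,  0.77712104]), 'torque': array([ 0.04754248, -0.0161675 ,  0.02746981]), 'grip_width': 0.9989018997644677} -0.0187
[[443.97361645   0.         243.85309471]
 [  0.         443.97361645 188.23076264]
 [  0.           0.           1.        ]] 0.008274295436181987 [[ 6.71360366e-01  7.41130225e-01  1.11754737e-03 -3.92737608e-01]
 [-5.40071734e-01  4.88195736e-01  6.85556304e-01  2.57943205e-01]
 [ 5.07540916e-01 -4.60858887e-01  7.28018754e-01 -1.57346754e+00]
 [ 0.00000000e+00  0.00000000e+00  0.00000000e+00  1.00000000e+00]]
[[455.27898981   0.         254.15094485]
 [  0.         455.27898981 191.97876118]
 [  0.           0.           1.        ]] -0.1865237910729411 [[-9.93238460e-03 -9.99950596e-01 -3.90522988e-04  2.93732385e-02]
 [ 9.80771857e-01 -9.81800543e-03  1.94910673e-01 -5.52970511e-01]
 [-1.94904878e-01  1.55291381e-03  9.80820920e-01 -1.32181481e+00]
 [ 0.00000000e+00  0.00000000e+00  0.00000000e+00  1.00000000e+00]]
```

View pics/scene0.png

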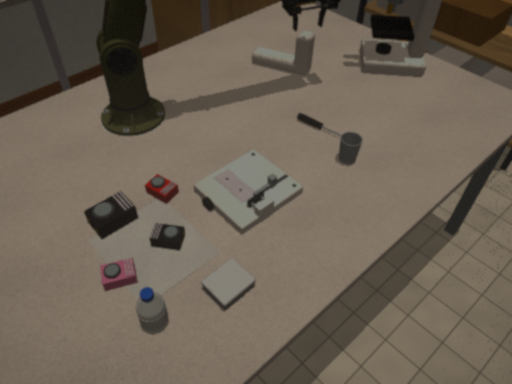

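View pics/top0.png

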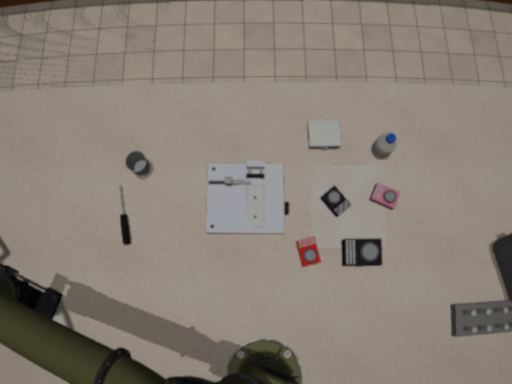

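```bash
python3 - <<'E'
import cv2,numpy as np
t=cv2.imread("pics/top0.png");s=cv2.imread("pics/scene0.png")
g=lambda i:np.clip(255*(i/255.)**0.6,0,255).astype('uint8')
a=cv2.resize(g(t[150:245,195:295]),None,fx=6,fy=6,interpolation=cv2.INTER_CUBIC)
b=cv2.resize(g(t[175:275,290:410]),None,fx=6,fy=6,interpolation=cv2.INTER_CUBIC)
c=cv2.resize(g(s[145:255,75:310]),None,fx=3.4,fy=3.4,interpolation=cv2.INTER_CUBIC)
for n,i in zip("abc",(a,b,c)):cv2.imwrite(f"pics/crop_{n}.png",i)
E
```

```text
(no output)
```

View pics/crop_a.png

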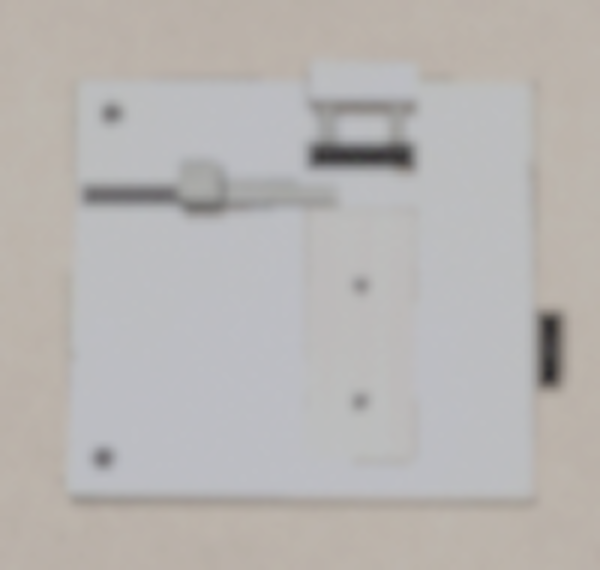

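View pics/crop_b.png

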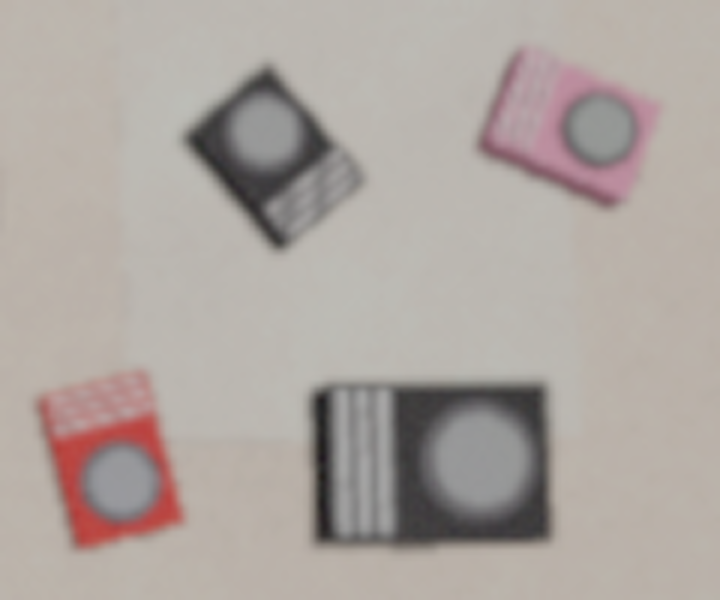

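View pics/crop_c.png

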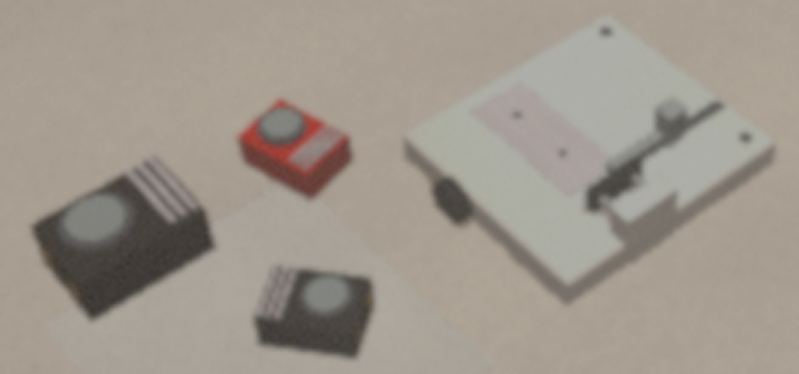

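```bash
cat > h.py <<'E'
import numpy as np,cv2
from bench import ctrl,get_image
from scipy.spatial.transform import Rotation as R
F=np.diag([1,-1,-1.])
def ray(d,uv):
    p=cv2.undistortPoints(np.array(uv,float).reshape(-1,1,2),d["mtx"],np.array([d["k1"],0,0,0])).reshape(-1,2)
    T=d["camera_from_world"];Rw=T[:3,:3];C=-Rw.T@T[:3,3]
    v=(np.c_[p,np.ones(len(p))]@F)@Rw
    return C,v
def plane(d,uv,z):
    C,v=ray(d,uv);return C+v*((z-C[2])/v[:,2])[:,None]
def proj(d,P):
    T=d["camera_from_world"];q=(np.atleast_2d(P)@T[:3,:3].T+T[:3,3])@F
    return cv2.projectPoints(q.reshape(-1,1,3),np.zeros(3),np.zeros(3),d["mtx"],np.array([d["k1"],0,0,0.]))[0].reshape(-1,2)
def rect(P):
    (c,s,a)=cv2.minAreaRect((P[:,:2]*1000).astype(np.float32));return np.round(c,1),np.round(s,1),round(a,2)
def show(d,name,box,f,gam=.6):
    u0,v0,u1,v1=box;i=d["img"][v0:v1,u0:u1]
    i=np.clip(255*(i/255.)**gam,0,255).astype('uint8')
    cv2.imwrite("pics/"+name+".png",cv2.cvtColor(cv2.resize(i,None,fx=f,fy=f,interpolation=cv2.INTER_CUBIC),cv2.COLOR_RGB2BGR))
def cnt(m):
    cs,_=cv2.findContours(m.astype('uint8'),cv2.RETR_EXTERNAL,cv2.CHAIN_APPROX_NONE)
    return sorted(cs,key=cv2.contourArea,reverse=True)
E
python3 - <<'E'
from h import *
d=get_image("top");im=d["img"].astype(int)
print("C",ray(d,[[0,0]])[0], "Cs",ray(get_image("scene"),[[0,0]])[0])
for p in [(246,190),(225,220),(190,190),(250,205),(350,215)]:print(p,im[p[1],p[0]])
# foot mask
m=np.zeros(im.shape[:2],bool);sub=im[150:245,195:284]
m[150:245,195:284]=(sub[...,0]-sub[...,2])<4
c=cnt(m)[0][:,0];print("area",len(c),c.min(0),c.max(0));print("foot z30",rect(plane(d,c,.03)),cv2.boxPoints(cv2.minAreaRect(c)).tolist())
# module mask dark
g=im.max(2)
m=np.zeros(g.shape,bool);m[180:220,315:355]=g[180:220,315:355]<95
m=cv2.morphologyEx(m.astype('uint8'),cv2.MORPH_CLOSE,np.ones((7,7)))
for c in cnt(m)[:2]:
    c=c[:,0];print("mod",rect(plane(d,c,.034)),rect(plane(d,c,.017)),cv2.boxPoints(cv2.minAreaRect(c)).tolist())
for c in [(335,200)]:print(im[196:198,326:345,0])
E
```

```text
C [0.28500151 0.02599538 1.40425494] Cs [ 1.20157545 -0.56000356  0.96911819]
(246, 190) [150 147 146]
(225, 220) [155 157 164]
(190, 190) [154 143 132]
(250, 205) [154 152 151]
(350, 215) [153 148 140]
area 283 [206 161] [283 232]
foot z30 (array([545.8,  52.7]), array([235.4, 222.4]), 89.48) [[206.0, 161.0], [283.0, 161.0], [283.0, 232.0], [206.0, 232.0]]
mod (array([ 527.3, -224.7]), array([77.9, 61.6]), 39.2) (array([ 530.3, -227.8]), array([78.8, 62.4]), 39.2) [[319.35400390625, 197.69027709960938], [334.00885009765625, 184.86727905273438], [350.67254638671875, 203.91152954101562], [336.0177001953125, 216.73452758789062]]
[[ 27  43  66  93 106 108 108 109 108 108 108 107 103  81  53  31  34  73
  120]
 [ 31  42  64  92 105 107 108 108 108 109 108 108 102  79  54  34  25  41
   84]]
```

```bash
cat >> h.py <<'E'
def edge(d,a,b,half=4,ch=None,sgn=None,margin=.12,n=40):
    """subpixel edge points near segment a-b; returns endpoints of fitted line near a,b"""
    im=d["img"].astype(np.float32);g=im.mean(2) if ch is None else ch(im)
    g=cv2.GaussianBlur(g,(0,0),.7)
    a=np.array(a,float);b=np.array(b,float);t=b-a;t/=np.hypot(*t);nn=np.array([-t[1],t[0]])
    s=np.arange(-half,half+.01,.25);out=[]
    for k in np.linspace(margin,1-margin,n):
        p=a+(b-a)*k;q=p+s[:,None]*nn
        pr=cv2.remap(g,q[:,:1].astype(np.float32),q[:,1:].astype(np.float32),cv2.INTER_LINEAR)[:,0]
        gr=np.gradient(pr);gr=np.abs(gr) if sgn is None else gr*sgn
        gr=np.clip(gr,0,None);i=gr.argmax();w=slice(max(i-4,0),i+5);out.append((p+nn*(gr[w]*s[w]).sum()/max(gr[w].sum(),1e-9)))
    o=np.array(out);r=cv2.fitLine(o.astype(np.float32),cv2.DIST_HUBER,0,.01,.001).ravel()
    res=np.median(np.abs((o-r[2:])@np.array([-r[1],r[0]])))
    f=lambda p:r[2:]+r[:2]*((p-r[2:])@r[:2])
    return np.array([f(a),f(b)]),res
E
python3 - <<'E'
from h import *
d=get_image("top")
rb=lambda im:im[...,0]-im[...,2]
def L(n,a,b,z,**k):
    e,r=edge(d,a,b,**k);P=plane(d,e,z)[:,:2]*1000;v=P[1]-P[0]
    print(n,e.round(2).tolist(),"res",round(float(r),2),P.round(1).tolist(),"ang",round(np.degrees(np.arctan2(v[1],v[0])),2))
    return P
L("footL",(206.7,232.8),(208,163.7),.03,ch=rb)
L("footR",(284.2,232),(284.2,163.7),.03,ch=rb,margin=.05,n=60)
L("footTop",(245,163.7),(208,163.7),.03,ch=rb)
L("footBot0",(284.2,232.8),(206.7,232.8),.0,ch=rb)
L("slotR",(264.2,226),(264.2,185.5),.03)
L("barfront",(263.8,177.8),(246.8,177.8),.032,half=2.5)
L("modright",(350.8,205),(334.5,185.8),.034)
L("modleft_bench",(336.7,216.3),(320.8,197.5),.0)
L("modfront",(334.5,185.8),(320.8,197.5),.034)
L("modfront",(334.5,185.8),(320.8,197.5),.0)
L("modrear",(350.8,205),(336.7,216.3),.0)
im=d["img"].astype(int).mean(2)
m=np.zeros(im.shape,bool);m[183:218,318:352]=im[183:218,318:352]>70
n,l,s,c=cv2.connectedComponentsWithStats(m.astype('uint8'))
for i in range(1,n):print(s[i],c[i].round(2),(plane(d,c[i:i+1],.041)[0]*1000).round(1))
# grip of lock
show(d,"foot2",(195,150,295,245),6,1.0)
E
```

```text
footL [[205.67, 232.77], [207.75, 163.69]] res 0.16 [[433.4, 172.2], [649.6, 167.9]] ang -1.14Traceback (most recent call last):
  File "<stdin>", line 9, in <module>
TypeError: L() got multiple values for argument 'n'
```

```bash
python3 - <<'E'
from h import *
s=get_image("scene")
show(s,"sfoot",(185,145,310,235),6,.6);show(s,"smod",(140,210,195,260),10,.6)
E
```

```text
(no output)
```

View pics/sfoot.png

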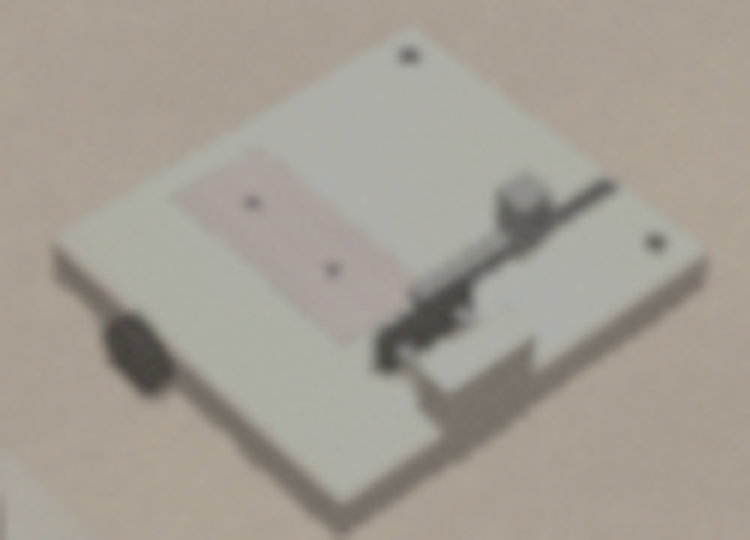

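View pics/smod.png

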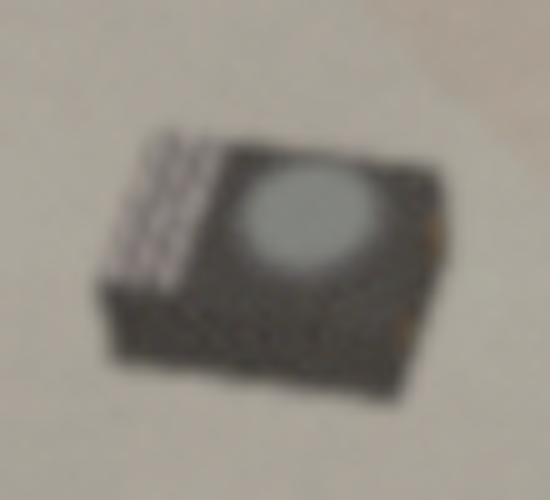

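The enlarged scene crop confirms the small black module. It shows brass pads at its front (about scene (183,235)), the collar towards the front, and the ribs at the rear. The other candidates are:
- the larger black one, top (362,252)
- the red one, top (308,252)
- the pink one, top (386,196)

Only the one at top (335,200) is black and the smaller of its colour.

```bash
python3 - <<'E'
from h import *
d=get_image("top");s=get_image("scene")
rb=lambda im:im[...,0]-im[...,2]
def L(n,a,b,z,d=d,**k):
    e,r=edge(d,a,b,**k);P=plane(d,e,z)[:,:2]*1000;v=P[1]-P[0]
    print(n,e.round(2).tolist(),"res",round(float(r),2),P.round(1).tolist(),"ang",round(np.degrees(np.arctan2(v[1],v[0])),2))
    return P
L("footR",(284.2,232),(284.2,163.7),.03,ch=rb,margin=.05)
L("footTop",(245,163.7),(208,163.7),.03,ch=rb)
L("footBot0",(284.2,232.8),(206.7,232.8),.0,ch=rb)
L("slotR",(264.2,226),(264.2,185.5),.03)
L("barfront",(263.8,177.8),(246.8,177.8),.032,half=2.5)
L("modright",(350.8,205),(334.5,185.8),.034)
L("modleft_bench",(336.7,216.3),(320.8,197.5),.0)
L("modfront",(334.5,185.8),(320.8,197.5),.034)
L("modrear",(350.8,205),(336.7,216.3),.0)
im=d["img"].astype(int).mean(2)
def blobs(d,box,th,z):
    im=d["img"].astype(float).mean(2);u0,v0,u1,v1=box
    m=np.zeros(im.shape,bool);m[v0:v1,u0:u1]=im[v0:v1,u0:u1]>th
    n,l,st,c=cv2.connectedComponentsWithStats(m.astype('uint8'))
    for i in range(1,n):
        if st[i][4]>20:print(st[i],c[i].round(2),(plane(d,c[i:i+1],z)[0]*1000).round(1))
blobs(d,(325,189,343,205),70,.041)
blobs(s,(162,224,182,240),70,.041)
print("scene")
k=lambda x,y:(185+x/6,145+y/6)
L("s footfront",k(57,243),k(412,30),.03,s,ch=rb)       # front edge 
L("s footleft(+y)",k(412,30),k(705,258),.03,s,ch=rb)
L("s footrightTop(-y)",k(57,243),k(340,503),.03,s)
L("s footrightBot",k(180,385),k(340,532),.0,s)
q=lambda x,y:(140+x/10,210+y/10)
L("s mod right bottom",q(110,362),q(395,402),.0,s)
L("s mod left top",q(230,140),q(440,165),.034,s,half=3)
L("s mod front bottom",q(395,402),q(447,235),.0,s,half=3)
L("s mod front top",q(400,310),q(440,165),.034,s,half=3)
# lock grip top: estimates
print("grip top top-cam",plane(d,[[195+200/6,150+180/6]],.067)*1000,"scene",plane(s,[k(524,188)],.067)*1000)
E
```

```text
footR [[283.54, 232.0], [283.46, 163.7]] res 0.1 [[433.5, -64.0], [647.1, -68.5]] ang -1.21
footTop [[245.0, 162.61], [208.0, 162.77]] res 0.06 [[651.8, 51.5], [652.6, 167.2]] ang 89.59
footBot0 [[284.2, 232.43], [206.7, 232.54]] res 0.04 [[435.4, -68.0], [437.3, 172.2]] ang 89.55
slotR [[264.11, 226.0], [264.66, 185.51]] res 0.42 [[452.5, -5.4], [578.1, -8.8]] ang -1.57
barfront [[263.8, 177.46], [246.8, 177.53]] res 0.03 [[603.2, -6.5], [603.5, 46.1]] ang 89.67
modright [[351.6, 204.26], [334.57, 185.74]] res 0.13 [[515.7, -275.8], [574.5, -225.3]] ang 40.72
modleft_bench [[335.89, 216.97], [320.12, 198.07]] res 0.11 [[481.7, -231.4], [542.4, -183.7]] ang 38.12
modfront [[333.82, 185.0], [320.15, 196.74]] res 0.08 [[576.8, -223.0], [540.3, -178.9]] ang 129.6
modrear [[350.9, 205.12], [336.94, 216.6]] res 0.1 [[518.7, -280.9], [482.8, -234.7]] ang 127.87
[337 189   6   6  21] [340.33 190.67] [ 557.4 -241.2   41. ]
[329 191  11  12 102] [333.87 196.39] [ 539.7 -220.3   41. ]
[167 224  15   3  26] [175.23 224.46] [ 530.2 -197.2   41. ]
[165 227  12   9  83] [170.54 230.95] [ 539.6 -21
[... 274 characters left out ...]
]] res 0.1 [[442.4, -66.1], [653.5, -70.1]] ang -1.09
s footrightBot [[217.17, 206.78], [243.94, 231.17]] res 0.08 [[528.8, -53.0], [646.2, -55.2]] ang -1.07
s mod right bottom [[151.07, 245.73], [179.53, 249.97]] res 0.13 [[516.1, -271.9], [578.2, -223.8]] ang 37.76
s mod left top [[163.1, 223.31], [184.03, 226.29]] res 0.11 [[500.0, -216.3], [546.0, -180.7]] ang 37.75
s mod front bottom [[179.43, 250.18], [184.85, 233.55]] res 0.12 [[578.5, -224.4], [543.9, -180.5]] ang 128.23
s mod front top [[182.77, 241.47], [185.28, 226.72]] res 0.22 [[584.1, -213.4], [549.4, -179.1]] ang 135.36
grip top top-cam [[588.30609486 101.28886097  67.        ]] scene [[592.66630893 102.98029964  67.        ]]
```

```bash
cat >> h.py <<'E'
def st():
    s=ctrl.get_state();M=R.from_rotvec(s["tool_rot"]).as_matrix()
    print("t",round(s["time"],2),"pos",(s["position"]*1000).round(1),"toolx ang",np.degrees(np.arctan2(M[1,0],M[0,0])).round(2),"y",M[:,1].round(3),"z ang",np.degrees(np.arctan2(M[1,2],M[0,2])).round(2),"F",s["ft_force"].round(2),"T",s["torque"].round(2),"w",round(s["grip_width"]*87,1),"j7",s["joint_positions"][6].round(2))
    return s,M
def go(target):
    s,M=st();d=np.array(target)-s["position"]*1000;print("tool shift",(M.T@d).round(1),"dist",np.linalg.norm(d).round(1))
FO=np.array([544.5,51.7,0.]);FY=np.radians(-0.95)
def foot(p):
    c,s_=np.cos(FY),np.sin(FY);return FO+np.array([[c,-s_,0],[s_,c,0],[0,0,1]])@np.array(p,float)
E
python3 - <<'E'
from h import *
print(foot([46,14,100]));go(foot([46,14,100]))
E
```

```text
[590.7257952   64.93540169 100.        ]
t 0.4 pos [253.  598.7 222.5] toolx ang 67.1 y [-0. -0. -1.] z ang 157.1 F [1.18 0.62 0.22] T [-0.01  0.02 -0.04] w 86.9 j7 -0.06
tool shift [-360.2  122.5 -518.8] dist 643.4
```

Request:
drive_tool(
  increments="0 0 0 -10.5 255; 0 0 0 -10.5 255; 0 0 0 -1 255; 0 0 0 0 255",
  squeeze=30,
)

```text
time: 0.9
position: [0.2531, 0.5987, 0.2226]
tool_rot: [-1.218, -1.195, 1.195]
ft_force: [0.5, -0.8, 0.6]
grip_width: 0.631
```

```bash
python3 - <<'E'
from h import *
go(foot([46,14,100]))
E
```

```text
t 0.9 pos [253.1 598.7 222.6] toolx ang 88.93 y [ 0.  0. -1.] z ang 178.93 F [ 0.53 -0.78  0.59] T [ 0.04  0.01 -0.  ] w 54.9 j7 0.31
tool shift [-527.4  122.6 -347.5] dist 643.3
```

Request:
drive_tool(
  increments="-20 0 -13 0 255; -37 0 -24 0 255; -40 0 -27 0 255; -40 0 -27 0 255; -40 0 -27 0 255; -40 0 -27 0 255; -40 0 -27 0 255; -40 0 -27 0 255; -40 0 -27 0 255; -40 0 -27 0 255; -40 0 -27 0 255; -40 0 -26 0 255; -35 20 -20 0 255; -25 30 -12 0 255; -10 30 -6 0 255; 0 20 0 0 255; 0 12 0 0 255; 0 0 0 0 255; 0 0 0 0 255",
)

```text
time: 3.28
position: [0.5892, 0.0664, 0.1117]
tool_rot: [-1.218, -1.199, 1.196]
ft_force: [-0.3, 0.2, 0.2]
grip_width: 0.001
```

```bash
python3 - <<'E'
from h import *
go(foot([46,14,52]))
d=get_image("top");s=get_image("scene");show(d,"t2",(195,150,295,245),6);show(s,"s2",(185,115,310,235),5)
E
```

```text
t 3.27 pos [589.2  66.4 111.7] toolx ang 89.09 y [ 0.002  0.    -1.   ] z ang 179.09 F [-0.26  0.22  0.24] T [0.03 0.03 0.03] w 0.1 j7 1.47
tool shift [-1.5 59.7 -1.4] dist 59.7
```

View pics/s2.png

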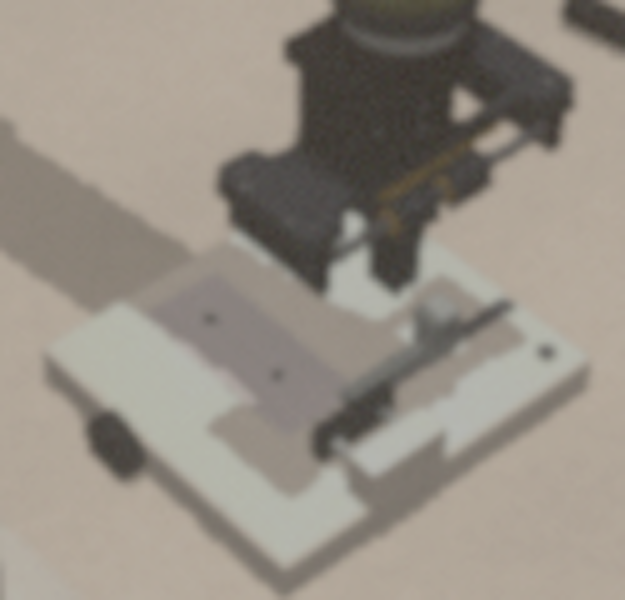

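Request:
drive_tool(
  increments="-5 10 -1 0 255; 0 25 0 0 255; 0 20 0 0 255; 0 5 0 0 255; 0 0 0 0 255",
)

```text
time: 4.0
position: [0.5895, 0.0613, 0.0503]
tool_rot: [-1.216, -1.197, 1.198]
ft_force: [-0.5, -0.5, -0.2]
grip_width: 0.001
```

```bash
python3 - <<'E'
from h import *
go(foot([46,14,52]))
d=get_image("top");s=get_image("scene");show(s,"s3",(185,125,310,235),5)
E
```

```text
t 4.0 pos [589.5  61.3  50.3] toolx ang 89.1 y [-0. -0. -1.] z ang 179.1 F [-0.51 -0.48 -0.23] T [ 0.03 -0.    0.03] w 0.1 j7 1.5
tool shift [ 3.7 -1.7 -1.1] dist 4.2
```

View pics/s3.png

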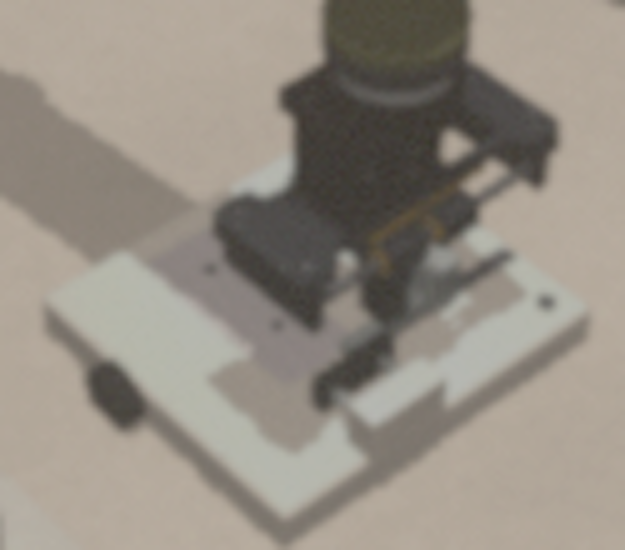

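Request:
drive_tool(
  increments="3 0 0 0 255; 6 0 0 0 255; 8 0 0 0 255; 8 0 0 0 255; 8 0 0 0 255; 8 0 0 0 255; 5 0 0 0 255; 2 0 0 0 255; 0 0 0 0 255",
)

```text
time: 5.22
position: [0.5903, 0.1099, 0.0505]
tool_rot: [-1.216, -1.198, 1.197]
ft_force: [0.6, -1.2, -0.2]
grip_width: 0.002
```

```bash
python3 - <<'E'
from h import *
st()
E
```

```text
t 5.22 pos [590.3 109.9  50.5] toolx ang 89.11 y [ 0.     0.001 -1.   ] z ang 179.11 F [ 0.56 -1.17 -0.22] T [-0.   -0.06 -0.01] w 0.2 j7 1.42
```

Request:
drive_tool(
  increments="2 0 0 0 255; 2 0 0 0 255; 1 0 0 0 255; 0 0 0 0 255",
)

```text
time: 5.72
position: [0.5904, 0.1145, 0.0505]
tool_rot: [-1.216, -1.198, 1.197]
ft_force: [0.8, -0.7, -0.3]
grip_width: 0.007
```

Request:
drive_tool(
  increments="1 0 0 0 255; 1 0 0 0 255; 0 0 0 0 255",
)

```text
time: 6.1
position: [0.5904, 0.1165, 0.0505]
tool_rot: [-1.216, -1.198, 1.198]
ft_force: [0.9, -2.3, -0.2]
grip_width: 0.005
```

Request:
drive_tool(
  increments="1 0 0 0 255; 1 0 0 0 255; 0 0 0 0 255",
)

```text
time: 6.48
position: [0.5904, 0.1186, 0.0505]
tool_rot: [-1.216, -1.198, 1.198]
ft_force: [-0.2, -2.7, -0.6]
grip_width: 0.003
```

Request:
drive_tool(
  increments="1 0 0 0 255; 1 0 0 0 255; 0 0 0 0 255",
)

```text
time: 6.85
position: [0.5905, 0.1206, 0.0505]
tool_rot: [-1.216, -1.198, 1.198]
ft_force: [0.1, -0.9, -0.3]
grip_width: 0.008
```

Request:
drive_tool(
  increments="1 0 0 0 255; 1 0 0 0 255; 0 0 0 0 255",
)

```text
time: 7.22
position: [0.5905, 0.1213, 0.0505]
tool_rot: [-1.218, -1.196, 1.198]
ft_force: [0.4, -5.3, 0.1]
grip_width: 0.004
```

```bash
python3 - <<'E'
from h import *
st()
s=get_image("scene");show(s,"s4",(185,125,310,235),5)
E
```

```text
t 7.22 pos [590.5 121.3  50.5] toolx ang 89.06 y [-0.    -0.001 -1.   ] z ang 179.06 F [ 0.4  -5.32  0.08] T [-1.04  0.1  -0.04] w 0.3 j7 1.4
```

View pics/s4.png

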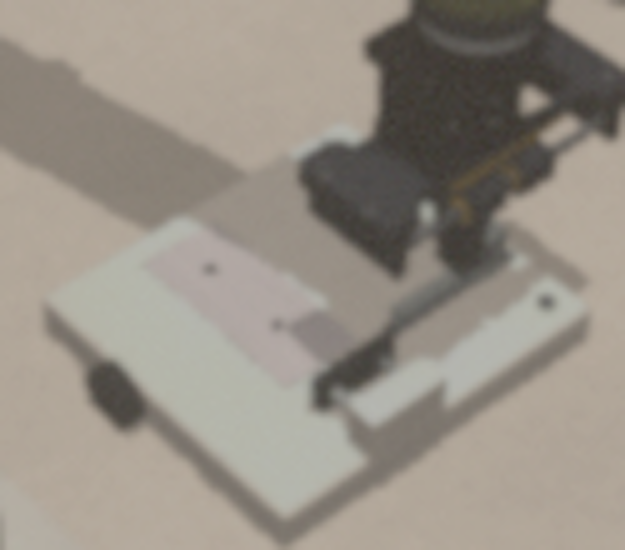

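The force is rising and the motion lags, so this looks like the end stop. I'll push a little further to confirm.

Request:
drive_tool(
  increments="1 0 0 0 255; 1 0 0 0 255; 0 0 0 0 255; 0 0 0 0 255",
)

```text
time: 7.78
position: [0.5905, 0.1214, 0.0505]
tool_rot: [-1.219, -1.194, 1.199]
ft_force: [-0.6, -7.5, 0.8]
grip_width: 0.006
```

```bash
python3 - <<'E'
from h import *
st()
E
```

```text
t 7.78 pos [590.5 121.4  50.5] toolx ang 89.0 y [-0.001 -0.003 -1.   ] z ang 179.0 F [-0.62 -7.54  0.81] T [-1.76  0.17  0.02] w 0.5 j7 1.39
```

Request:
drive_tool(
  increments="-5 0 0 0 255; -10 0 0 0 255; 0 -20 0 0 255; 0 -40 0 0 200; 0 -30 0 10 0; 0 -10 0 10 0; 0 0 0 10 0; 0 0 0 10 0; 0 0 0 10 0; 0 0 0 10 0; 0 0 0 10 0; 0 0 0 10 0; 0 0 0 10 0; 0 0 0 10 0; 0 0 0 10 0; 0 0 0 10 0; 0 0 0 10 0; 0 0 0 10 0; 0 0 0 0 0",
)

```text
time: 10.15
position: [0.5908, 0.1103, 0.152]
tool_rot: [-1.456, 0.691, -0.692]
ft_force: [-0.2, 0.3, -0.6]
grip_width: 0.999
```

```bash
python3 - <<'E'
from h import *
go([529,-228,110])
s=get_image("scene");show(s,"s5",(185,125,310,235),5);show(get_image("top"),"t5",(195,150,295,245),6)
E
```

```text
t 10.15 pos [590.8 110.3 152. ] toolx ang -50.75 y [ 0.002  0.001 -1.   ] z ang 39.25 F [-0.22  0.33 -0.64] T [-0.15  0.13 -0.  ] w 86.9 j7 -0.97
tool shift [ 222.9   41.4 -262. ] dist 346.4
```

View pics/s5.png

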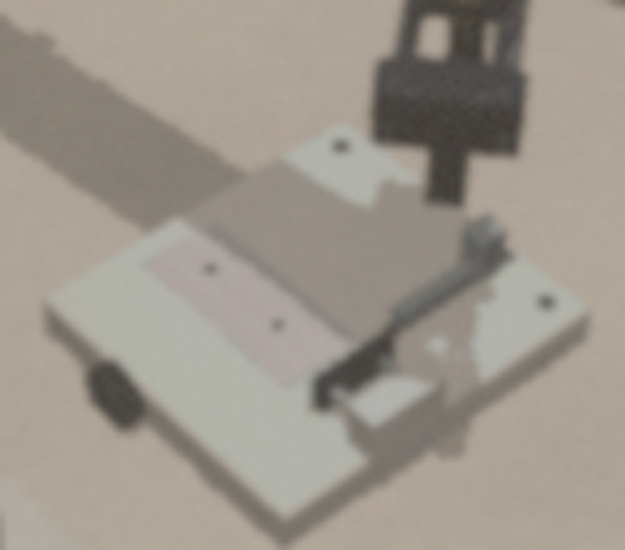

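Request:
drive_tool(
  increments="10 0 -12 0.7 0; 20 0 -24 0 0; 30 0 -35 0 0; 30 0 -35 0 0; 30 0 -35 0 0; 30 0 -35 0 0; 30 0 -35 0 0; 25 0 -30 0 0; 13 10 -14 0 0; 5 20 -7 0 0; 0 10 0 0 0; 0 0 0 0 0",
)

```text
time: 11.75
position: [0.5231, -0.2266, 0.1091]
tool_rot: [-1.455, 0.704, -0.7]
ft_force: [0.2, -0.1, 0.5]
grip_width: 1.001
```

```bash
python3 - <<'E'
from h import *
go([530.3,-227.3,4])
s=get_image("scene");show(s,"s6",(120,150,220,260),5);show(get_image("top"),"t6",(290,150,380,240),6)
d=s;print(plane(s,[[185+485/5,125+229/5]],.067)*1000,foot([46,90,67]))
E
```

```text
t 11.75 pos [ 523.1 -226.6  109.1] toolx ang -51.51 y [-0.003  0.001 -1.   ] z ang 38.49 F [ 0.21 -0.12  0.45] T [-0.09  0.08  0.06] w 87.1 j7 -0.34
tool shift [  5.3 105.1   5.4] dist 105.4
[[595.37168342 139.6742038   67.        ]] [591.98586519 140.92495507  67.        ]
```

View pics/s6.png

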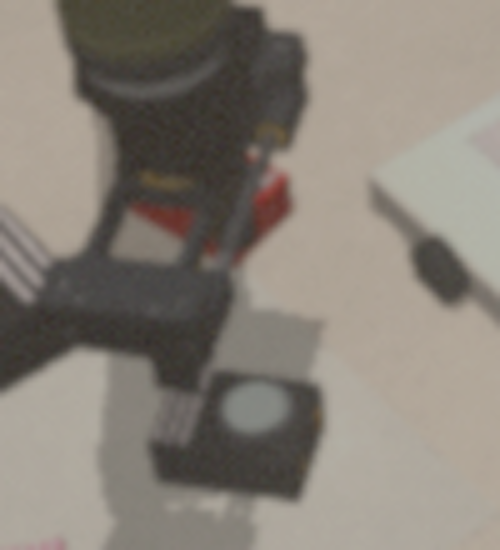

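View pics/t6.png

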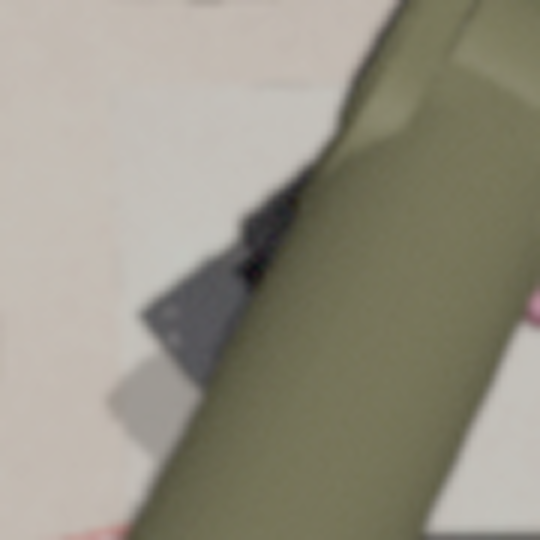

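Request:
drive_tool(
  increments="5 20 5 0 0; 0 30 0 0 0; 0 30 0 0 0; 0 15 0 0 0; 0 8 0 0 0; 0 0 0 0 0",
)

```text
time: 12.6
position: [0.5311, -0.229, 0.0079]
tool_rot: [-1.454, 0.702, -0.703]
ft_force: [-0.7, -0.2, 0.6]
grip_width: 1.002
```

```bash
python3 - <<'E'
from h import *
go([530.3,-227.3,5.5])
s=get_image("scene");show(s,"s7",(120,170,220,260),5)
E
```

```text
t 12.6 pos [ 531.1 -229.     7.9] toolx ang -51.59 y [ 0. -0. -1.] z ang 38.41 F [-0.7  -0.17  0.57] T [-0.1   0.15 -0.  ] w 87.1 j7 -0.25
tool shift [-1.8  2.4  0.4] dist 3.0
```

View pics/s7.png

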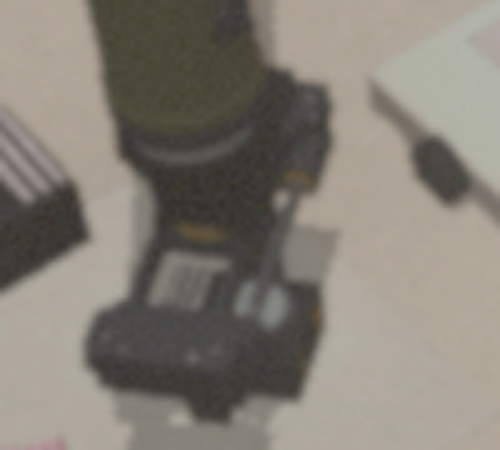

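Request:
drive_tool(
  increments="-1 2.5 0 0 60; 0 0 0 0 120; 0 0 0 0 255; 0 0 0 0 255; 0 0 0 0 255; 0 0 0 0 255; 0 0 0 0 255",
  squeeze=40,
)

```text
time: 13.52
position: [0.5302, -0.2283, 0.0052]
tool_rot: [-1.454, 0.703, -0.703]
ft_force: [-0.6, 0.2, 2.1]
grip_width: 0.64
```

```bash
python3 - <<'E'
from h import *
st()
E
```

```text
t 13.53 pos [ 530.2 -228.3    5.2] toolx ang -51.6 y [ 0.  0. -1.] z ang 38.4 F [-0.64  0.21  2.12] T [-0.01  0.14 -0.06] w 55.7 j7 -0.25
```

Request:
drive_tool(
  increments="0 -10 0 0 255; 0 -20 0 0 255; 0 -30 0 0 255; 0 -30 0 10 255; 0 -10 0 10 255; 0 0 0 10 255; 0 0 0 9.3 255; 0 0 0 0 255",
)

```text
time: 14.52
position: [0.5303, -0.2282, 0.106]
tool_rot: [-1.202, 1.219, -1.22]
ft_force: [0.1, 0.4, -1.9]
grip_width: 0.641
```

```bash
python3 - <<'E'
from h import *
go(foot([-30,-30,105]))
s=get_image("scene");show(s,"s8",(120,130,260,260),5)
E
```

```text
t 14.53 pos [ 530.3 -228.2  106. ] toolx ang -90.81 y [ 0.001 -0.    -1.   ] z ang -0.81 F [ 0.09  0.38 -1.88] T [-0.    0.16  0.03] w 55.8 j7 -0.96
tool shift [-250.2    1.   -19.8] dist 251.0
```

View pics/s8.png

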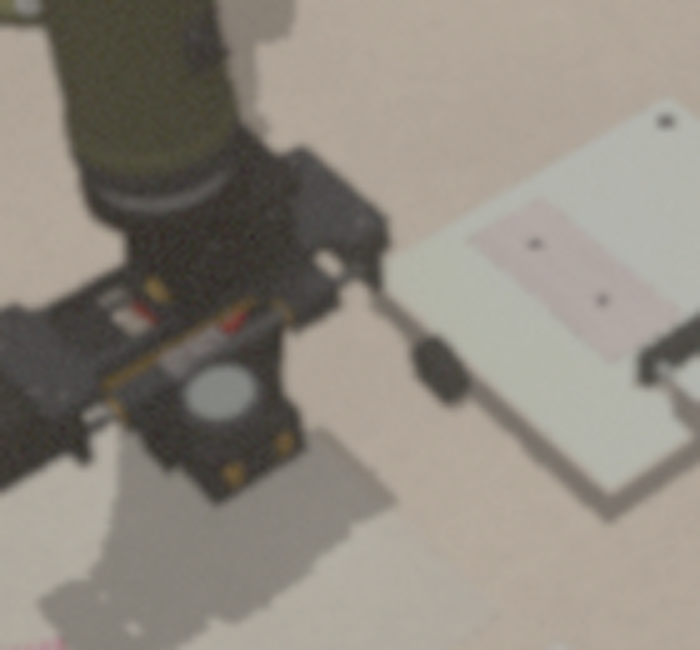

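Request:
drive_tool(
  increments="-10 0 0 0.1 255; -25 0 0 0 255; -35 0 -2 0 255; -35 0 0 0 255; -35 0 2 0 255; -35 0 3 0 255; -35 0 4 0 255; -25 0 4 0 255; -12 20 0 0 255; -3 25 0 0 255; 0 10 0 0 255; 0 0 0 0 255; 0 0 0 0 255",
)

```text
time: 16.2
position: [0.546, 0.0209, 0.0507]
tool_rot: [-1.199, 1.222, -1.223]
ft_force: [0.8, -0.0, -1.9]
grip_width: 0.639
```

```bash
python3 - <<'E'
from h import *
go(foot([0,-30,50]))
s=get_image("scene");show(s,"s9",(180,110,310,235),6);show(get_image("top"),"t9",(195,140,295,240),6)
E
```

```text
t 16.2 pos [546.   20.9  50.7] toolx ang -91.07 y [ 0.001  0.    -1.   ] z ang -1.07 F [ 0.79 -0.01 -1.88] T [-0.02  0.15  0.03] w 55.6 j7 -1.43
tool shift [-0.8  0.7 -2. ] dist 2.3
```

View pics/s9.png

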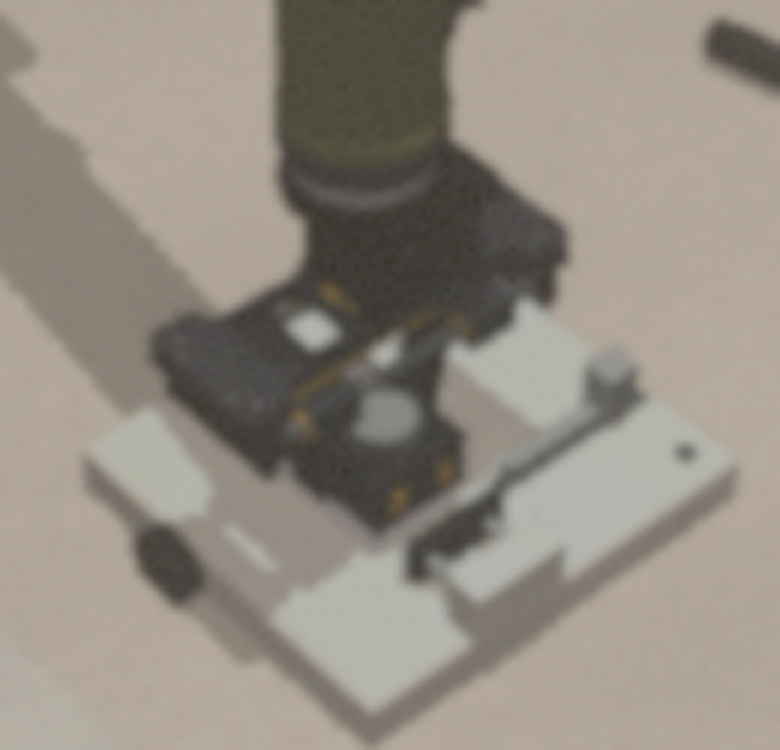

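View pics/t9.png

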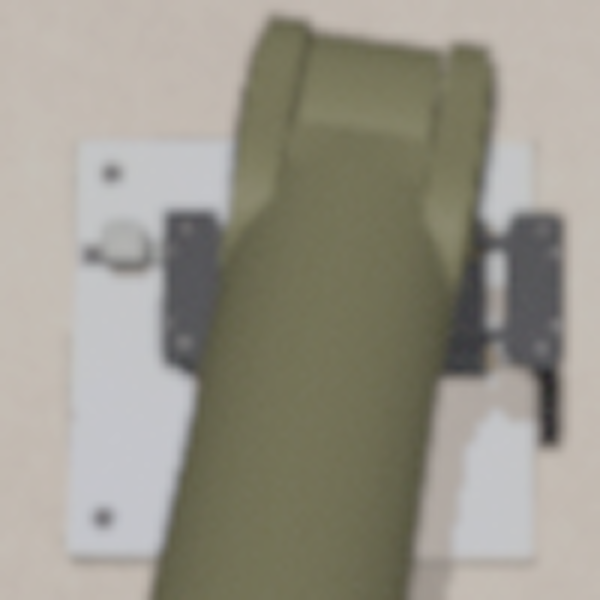

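```bash
python3 - <<'E'
from h import *
s=get_image("scene");show(s,"s10",(228,170,278,212),15,.55)
im=s["img"].astype(int);sat=im[...,0]-im[...,2]
sub=sat[180:202,236:262];m=sub>32
n,l,stt,c=cv2.connectedComponentsWithStats(m.astype('uint8'))
for i in range(1,n):print(stt[i][4],c[i]+[236,180],plane(s,[c[i]+[236,180]],.0595)*1000)
E
```

```text
2 [246.  192.5] [[583.56838277   9.27520214  59.5       ]]
```

View pics/s10.png

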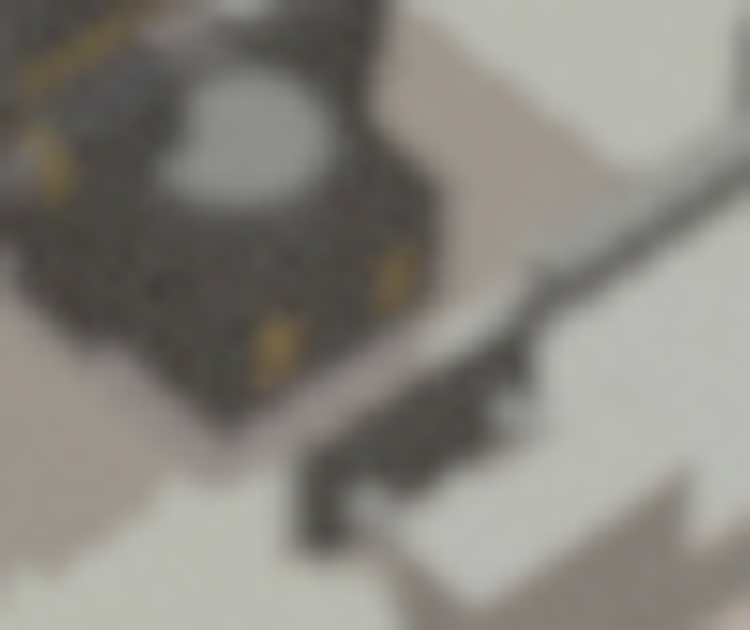

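```bash
python3 - <<'E'
from h import *
s=get_image("scene")
q=lambda x,y:(228+x/15,170+y/15)
print("pads",plane(s,[q(277,348),q(397,280)],.0595)*1000)
print("collar",plane(s,[q(248,138)],.0867)*1000)
e,r=edge(s,q(310,455),q(520,325),half=2,margin=.05);print("bar top front",e,r,plane(s,e,.056)*1000)
print("bar corners",plane(s,[q(303,455),q(530,320)],.056)*1000, "bottom -y rear",plane(s,[q(330,548)],.032)*1000)
for n,p in dict(near=(32,-58,56),far=(32+28,-2,56)).items():pass
P=[foot(p)/1000 for p in [(60,-58,56),(60,-2,56),(70,-58,56),(70,-2,56),(70,-58,32),(90,-58,60),(90,-2,60),(46,90,67)]]
print(((proj(s,P)-[228,170])*15).round(0).tolist())
t=get_image("top");print(proj(t,P[-1:]),"grip top meas (215.8,180)",plane(t,[(195+125/6,140+238/6)],.067)*1000)
P=[foot(p)/1000 for p in [(60,-58,56),(60,-2,56),(70,-58,56),(70,-2,56),(90,-58,60),(90,-2,60),(110,-58,60),(110,-2,60),(110,120,30),(110,-120,30)]]
print("in crop a/foot2:",((proj(t,P)-[195,150])*6).round(0).tolist())
E
```

```text
pads [[586.40073192   8.45119331  59.5       ]
 [588.69128778  36.82146142  59.5       ]]
collar [[562.07526453  23.17950019  86.7       ]]
bar top front [[248.11575251 199.46166083]
 [262.03373613 190.66522483]] 0.06661879673064647 [[604.42739922  -1.82343874  56.        ]
 [606.22421825  49.62704148  56.        ]]
bar corners [[606.95605219  -3.82956     56.        ]
 [610.52125935  50.55930637  56.        ]] bottom -y rear [[611.76660609  -1.15785115  32.        ]]
[[277.0, 454.0], [500.0, 307.0], [313.0, 485.0], [537.0, 337.0], [312.0, 571.0], [386.0, 533.0], [611.0, 382.0], [802.0, -0.0]]
[[215.21491619 178.94779642]] grip top meas (215.8,180) [[589.74172538 139.0381581   67.        ]]
in crop a/foot2: [[415.0, 153.0], [305.0, 153.0], [415.0, 134.0], [305.0, 133.0], [416.0, 94.0], [305.0, 93.0], [416.0, 56.0], [306.0, 55.0], [73.0, 70.0], [534.0, 72.0]]
```

```bash
python3 - <<'E'
import cv2
t=cv2.imread("pics/top0.png");cv2.imwrite("pics/bar0.png",cv2.resize(t[155:190,235:275],None,fx=18,fy=16,interpolation=cv2.INTER_CUBIC))
E
```

```text
(no output)
```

View pics/bar0.png

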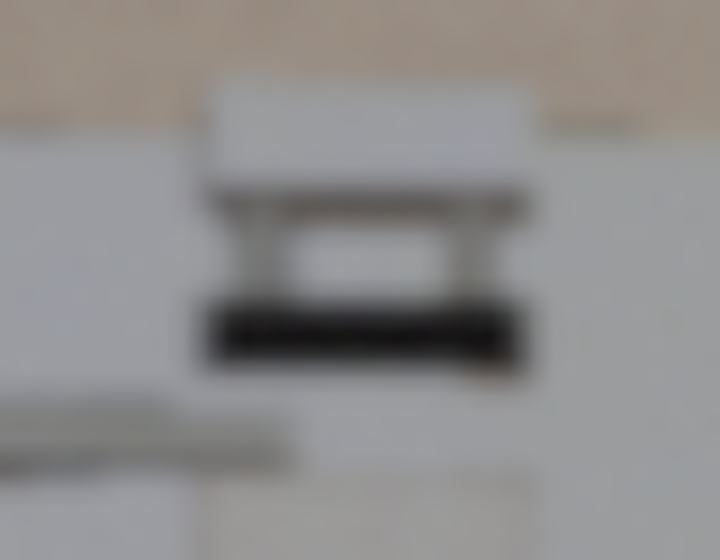

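```bash
python3 - <<'E'
from h import *
s=get_image("scene")
q=lambda x,y:(228+(x+.5)/15-.5,170+(y+.5)/15-.5)
im=s["img"].astype(float);sat=im[...,0]-im[...,2]
for (x,y) in [(277,348),(397,280)]:
    u,v=np.array(q(x,y)).round().astype(int)
    w=np.clip(sat[v-3:v+4,u-2:u+3]-14,0,None);V,U=np.mgrid[v-3:v+4,u-2:u+3]
    c=[(w*U).sum()/w.sum(),(w*V).sum()/w.sum()];print("pad",np.round(c,2),(plane(s,[c],.0595)*1000).round(1))
for nm,a,b in [("-y end",(300,470),(300,540)),("+y end",(533,335),(533,385))]:
    e,r=edge(s,q(*a),q(*b),half=2.5,margin=0,n=20);print(nm,e.round(2).tolist(),r)
    print(" top",(plane(s,e[:1],.056)*1000).round(1)," as bottom z32",(plane(s,e[1:],.032)*1000).round(1))
P=[foot(p)/1000 for p in [(60,-58,56),(60,-58,32),(70,-2,56),(70,-2,32)]];print("pred",proj(s,P).round(2).tolist())
m=np.zeros(im.shape[:2],bool);m[172:186,238:252]=im.mean(2)[172:186,238:252]>95
n,l,t,c=cv2.connectedComponentsWithStats(m.astype('uint8'))
for i in range(1,n):
    if t[i][4]>25:print(t[i],c[i].round(2),(plane(s,c[i:i+1],.0867)*1000).round(1))
st()
E
```

```text
pad [246.03 192.96] [[584.9   8.2  59.5]]
pad [254.06 188.27] [[586.8  37.   59.5]]
-y end [[246.68, 200.84], [246.55, 205.5]] 0.04627847163894473
 top [[605.5  -8.2  56. ]]  as bottom z32 [[602.5  -5.7  32. ]]
+y end [[263.61, 191.89], [263.5, 195.21]] 0.016653470675824775
 top [[612.6  49.7  56. ]]  as bottom z32 [[606.2  56.5  32. ]]
pred [[246.43, 200.27], [246.39, 205.99], [263.79, 192.45], [263.5, 198.19]]
t 16.5 pos [545.8  21.6  50.5] toolx ang -91.0 y [ 0.001  0.    -1.   ] z ang -1.0 F [-0.03  0.02 -1.88] T [ 0.01  0.18 -0.02] w 56.0 j7 -1.43
```

Request:
drive_tool(
  increments="1 5 0 0 255; 0 5 0 0 255; 0 3 0 0 255; 0 1 0 0 255; 0 0 0 0 255; 0 0 0 0 255",
)

```text
time: 17.25
position: [0.5456, 0.0206, 0.0362]
tool_rot: [-1.201, 1.222, -1.222]
ft_force: [-0.6, -1.1, -2.2]
grip_width: 0.643
```

```bash
python3 - <<'E'
from h import *
st()
E
```

```text
t 17.25 pos [545.6  20.6  36.2] toolx ang -91.0 y [ 0.  0. -1.] z ang -1.0 F [-0.55 -1.09 -2.2 ] T [-0.05  0.17 -0.  ] w 55.9 j7 -1.41
```

Request:
drive_tool(
  increments="0 1 0 0 255; 0 0 0 0 255; 0 0 0 0 255",
)

```text
time: 17.62
position: [0.5457, 0.0206, 0.0352]
tool_rot: [-1.2, 1.222, -1.222]
ft_force: [1.1, 0.1, -0.4]
grip_width: 0.638
```

Request:
drive_tool(
  increments="0 0.5 0 0 255; 0 0 0 0 255; 0 0 0 0 255",
)

```text
time: 18.0
position: [0.5456, 0.0206, 0.0352]
tool_rot: [-1.2, 1.222, -1.222]
ft_force: [-1.2, 1.3, 5.8]
grip_width: 0.642
```

Request:
drive_tool(
  increments="0 0.5 0 0 255; 0 0 0 0 255; 0 0 0 0 255",
)

```text
time: 18.38
position: [0.5457, 0.0206, 0.0352]
tool_rot: [-1.2, 1.222, -1.221]
ft_force: [-4.0, -0.0, 9.9]
grip_width: 0.636
```

Request:
drive_tool(
  increments="0 -0.7 0 0 255; 0 0 3 0 255; 0 0 4 0 255; 0 0 4 0 255; 0 0 2 0 255; 0 0 0 0 255; 0 0 0 0 255",
)

```text
time: 19.25
position: [0.5582, 0.0203, 0.0352]
tool_rot: [-1.201, 1.223, -1.221]
ft_force: [-4.3, 0.5, 6.6]
grip_width: 0.64
```

```bash
python3 - <<'E'
from h import *
go(foot([20,-30,35.2]))
s=get_image("scene");show(s,"s11",(228,165,278,207),15,.55)
E
```

```text
t 19.25 pos [558.2  20.3  35.2] toolx ang -91.01 y [-0.001  0.    -1.   ] z ang -1.01 F [-4.29  0.52  6.58] T [-0.09  0.92 -0.01] w 55.7 j7 -1.39
tool shift [-1.2 -0.   5.8] dist 5.9
```

View pics/s11.png

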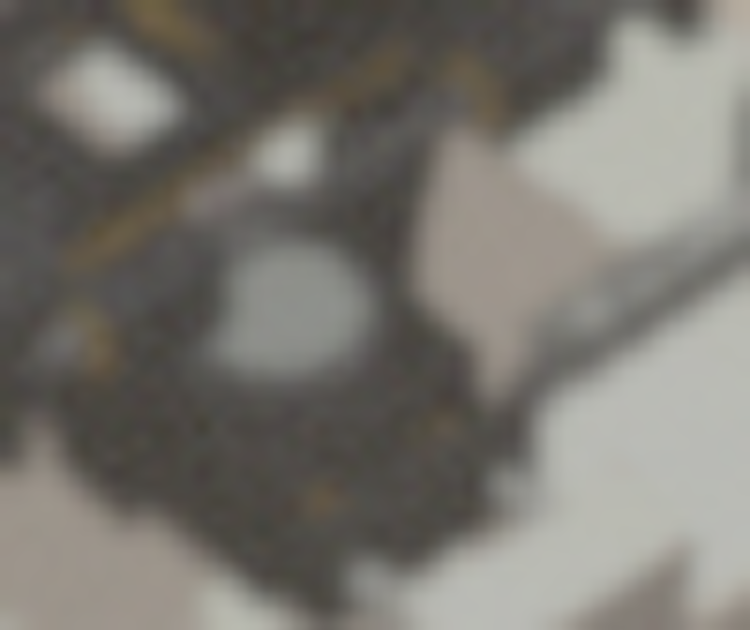

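Request:
drive_tool(
  increments="0 -0.5 0 0 255; 0 0 2 0 255; 0 0 0 0 255; 0 0 0 0 255",
)

```text
time: 19.8
position: [0.5606, 0.0203, 0.0352]
tool_rot: [-1.201, 1.222, -1.222]
ft_force: [-0.4, -0.6, 2.1]
grip_width: 0.642
```

```bash
python3 - <<'E'
from h import *
st()
E
```

```text
t 19.8 pos [560.6  20.3  35.2] toolx ang -91.01 y [ 0. -0. -1.] z ang -1.01 F [-0.35 -0.56  2.07] T [0.04 0.46 0.01] w 55.8 j7 -1.39
```

Now Fz is about 2 N net (roughly 4 N against the deck) with almost no friction force. I'll advance in small steps and watch for contact.

Request:
drive_tool(
  increments="0 0 1 0 255; 0 0 1 0 255; 0 0 0 0 255",
)

```text
time: 20.18
position: [0.5625, 0.0203, 0.0352]
tool_rot: [-1.201, 1.222, -1.222]
ft_force: [-2.7, -0.7, 3.2]
grip_width: 0.639
```

Request:
drive_tool(
  increments="0 0 1 0 255; 0 0 1 0 255; 0 0 0 0 255",
)

```text
time: 20.55
position: [0.5639, 0.0203, 0.0352]
tool_rot: [-1.202, 1.223, -1.221]
ft_force: [-5.6, -0.0, 5.6]
grip_width: 0.642
```

Request:
drive_tool(
  increments="0 0 1 0 255; 0 0 1 0 255; 0 0 0 0 255",
)

```text
time: 20.92
position: [0.5652, 0.0203, 0.0352]
tool_rot: [-1.202, 1.225, -1.22]
ft_force: [-8.0, 1.0, 7.9]
grip_width: 0.639
```

Request:
drive_tool(
  increments="0 0 1 0 255; 0 0 1 0 255; 0 0 0 0 255",
)

```text
time: 21.3
position: [0.5665, 0.0203, 0.0352]
tool_rot: [-1.203, 1.226, -1.22]
ft_force: [-9.6, 1.1, 8.9]
grip_width: 0.641
```

```bash
python3 - <<'E'
from h import *
st()
E
```

```text
t 21.3 pos [566.5  20.3  35.2] toolx ang -91.02 y [-0.004  0.001 -1.   ] z ang -1.02 F [-9.61  1.14  8.92] T [-0.09  1.94 -0.12] w 55.8 j7 -1.39
```

Request:
drive_tool(
  increments="0 -0.6 0 0 255; 0 0 0 0 255; 0 0 0 0 255",
)

```text
time: 21.68
position: [0.5666, 0.0202, 0.0352]
tool_rot: [-1.203, 1.225, -1.22]
ft_force: [-7.2, 0.7, 4.7]
grip_width: 0.641
```

```bash
python3 - <<'E'
from h import *
st()
s=get_image("scene");show(s,"s12",(228,165,278,207),15,.55)
q=lambda x,y:(228+(x+.5)/15-.5,165+(y+.5)/15-.5)
E
```

```text
t 21.68 pos [566.6  20.2  35.2] toolx ang -91.02 y [-0.004  0.    -1.   ] z ang -1.02 F [-7.15  0.72  4.73] T [-0.05  1.5  -0.13] w 55.8 j7 -1.39
```

View pics/s12.png

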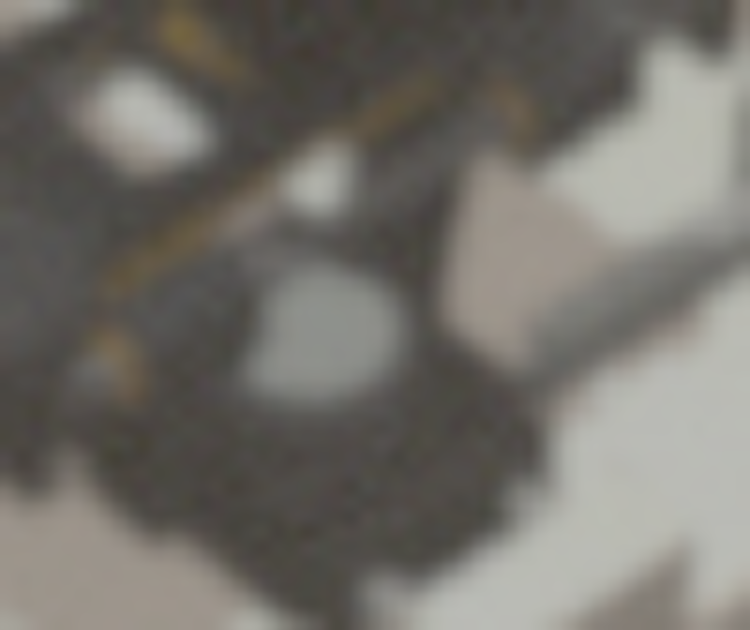

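Request:
drive_tool(
  increments="0 -0.5 0 0 255; 0 0 1 0 255; 0 0 1 0 255; 0 0 0 0 255; 0 0 0 0 255",
)

```text
time: 22.35
position: [0.5679, 0.0202, 0.0353]
tool_rot: [-1.204, 1.226, -1.22]
ft_force: [-8.8, -0.3, 3.0]
grip_width: 0.644
```

```bash
python3 - <<'E'
from h import *
st()
E
```

```text
t 22.35 pos [567.9  20.2  35.3] toolx ang -91.03 y [-0.005  0.    -1.   ] z ang -1.03 F [-8.76 -0.35  2.95] T [-0.03  1.7  -0.1 ] w 56.0 j7 -1.39
```

Request:
drive_tool(
  increments="0 -0.4 0 0 255; 0 0 1 0 255; 0 0 1 0 255; 0 0 1 0 255; 0 0 0 0 255; 0 0 0 0 255",
)

```text
time: 23.1
position: [0.5698, 0.0202, 0.0354]
tool_rot: [-1.206, 1.228, -1.218]
ft_force: [-9.6, -0.1, 3.6]
grip_width: 0.643
```

Request:
drive_tool(
  increments="0 -0.3 0 0 255; 0 0 0 0 255",
)

```text
time: 23.35
position: [0.5698, 0.0202, 0.0354]
tool_rot: [-1.206, 1.228, -1.219]
ft_force: [-8.0, 0.9, 2.0]
grip_width: 0.637
```

```bash
python3 - <<'E'
from h import *
st()
E
```

```text
t 23.35 pos [569.8  20.2  35.4] toolx ang -91.02 y [-0.008  0.    -1.   ] z ang -1.02 F [-7.98  0.92  2.03] T [ 0.05  1.93 -0.14] w 55.4 j7 -1.38
```

```bash
python3 - <<'E'
from h import *
s=get_image("scene");cv2.imwrite("pics/scene_f1.png",s["img"][...,::-1])
a=cv2.imread("pics/scene0.png");b=cv2.imread("pics/scene_f1.png")
g=lambda i:np.clip(255*(i/255.)**.6,0,255).astype('uint8')
f=lambda i:cv2.resize(g(i[180:220,240:280]),None,fx=10,fy=10,interpolation=cv2.INTER_CUBIC)
cv2.imwrite("pics/cmp.png",np.hstack([f(a),f(b)]))
E
```

```text
(no output)
```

View pics/cmp.png

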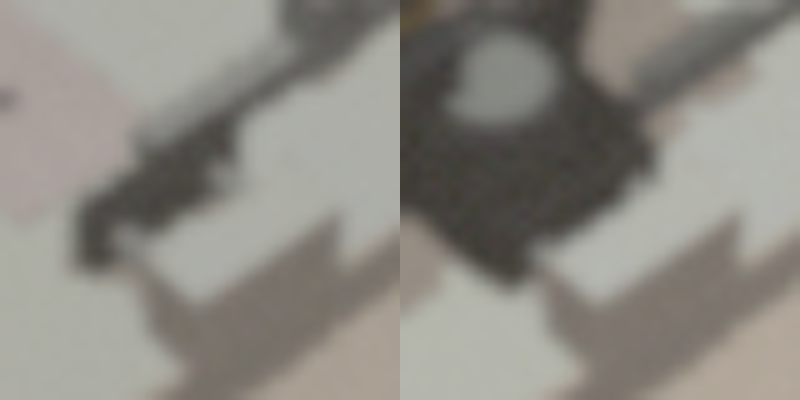

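Request:
drive_tool(
  increments="0 0 1 0 255; 0 0 1 0 255; 0 0 1 0 255; 0 0 0 0 255; 0 0 0 0 255",
)

```text
time: 24.02
position: [0.5717, 0.0202, 0.0354]
tool_rot: [-1.208, 1.23, -1.217]
ft_force: [-12.9, 0.7, 5.6]
grip_width: 0.641
```

```bash
python3 - <<'E'
from h import *
st()
s=get_image("scene");cv2.imwrite("pics/scene_f2.png",s["img"][...,::-1])
a=cv2.imread("pics/scene0.png");b=s["img"][...,::-1]
g=lambda i:np.clip(255*(i/255.)**.6,0,255).astype('uint8')
f=lambda i:cv2.resize(g(i[194:216,242:262]),None,fx=19,fy=19,interpolation=cv2.INTER_CUBIC)
cv2.imwrite("pics/cmp2.png",np.hstack([f(a),f(b)]))
# column-wise lower boundary of dark region, half-level crossing
for nm,i in (("rest",a),("f1",cv2.imread("pics/scene_f1.png")),("now",b)):
    m=i.astype(float).mean(2)
    out=[]
    for u in range(246,256):
        col=m[192:216,u];k=np.where(col<75)[0]
        if len(k)==0: out.append(None);continue
        j=k[-1];out.append(round(192+j+(90-col[j])/(col[j+1]-col[j]),2))
    print(nm,out)
P0=foot([70,-58,32])/1000
for dx in (0,6,8,10,12):print(dx,proj(s,[foot([70+dx,-58,32])/1000]).round(2))
E
```

```text
t 24.02 pos [571.7  20.2  35.4] toolx ang -91.03 y [-0.01   0.001 -1.   ] z ang -1.03 F [-12.9    0.67   5.59] T [ 0.06  2.63 -0.12] w 55.8 j7 -1.38
rest [None, np.float64(206.88), np.float64(206.93), np.float64(207.26), np.float64(207.21), np.float64(207.08), np.float64(207.07), np.float64(204.66), np.float64(204.03), np.float64(217.71)]
f1 [np.float64(206.4), np.float64(207.06), np.float64(207.68), np.float64(208.2), np.float64(208.65), np.float64(208.69), np.float64(208.31), np.float64(208.1), np.float64(205.04), np.float64(218.4)]
now [np.float64(206.68), np.float64(207.31), np.float64(207.82), np.float64(208.28), np.float64(208.89), np.float64(209.28), np.float64(209.06), np.float64(208.94), np.float64(209.67), np.float64(204.58)]
0 [[248.77 208.04]]
6 [[250.2  209.27]]
8 [[250.68 209.68]]
10 [[251.17 210.1 ]]
12 [[251.65 210.51]]
```

View pics/cmp2.png

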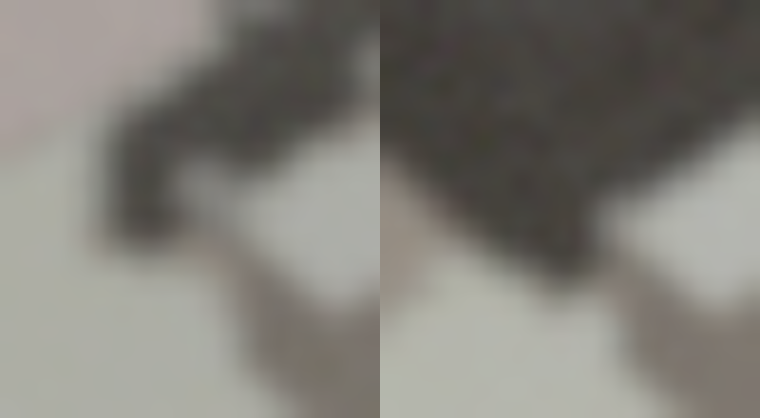

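Request:
drive_tool(
  increments="0 0 0.5 0 255; 0 0 0 0 255; 0 0 0 0 255; 0 0 0 0 255; 0 0 0 0 255; 0 0 0 0 255; 0 0 0 0 255; 0 0 0 0 255; 0 0 0 0 255",
)

```text
time: 25.2
position: [0.5719, 0.0202, 0.0354]
tool_rot: [-1.208, 1.231, -1.217]
ft_force: [-13.6, 0.2, 6.0]
grip_width: 0.646
```

```bash
python3 - <<'E'
from h import *
st()
s=get_image("scene");show(s,"s13",(150,90,320,230),4.5);show(get_image("top"),"t13",(195,130,295,240),5)
im=s["img"].astype(float).mean(2)
# +y silhouette and collar
show(s,"s14",(236,172,272,214),14,.5)
print("pred px bar -y rear bot / +y rear top at 10mm",proj(s,[foot([80,-58,32])/1000,foot([80,-2,56])/1000]).round(2).tolist())
for y in(-31,-30,-29):print(y,"module +y top front corner",proj(s,[foot([70,y+28,64])/1000]).round(2).tolist(),"-y",proj(s,[foot([70,y-28,64])/1000]).round(2).tolist())
E
```

```text
t 25.2 pos [571.9  20.2  35.4] toolx ang -91.03 y [-0.011  0.001 -1.   ] z ang -1.03 F [-13.57   0.21   5.96] T [ 0.02  2.78 -0.14] w 56.2 j7 -1.38
pred px bar -y rear bot / +y rear top at 10mm [[251.17, 210.1], [266.23, 194.44]]
-31 module +y top front corner [[263.62, 190.68]] -y [[248.6, 200.56]]
-30 module +y top front corner [[263.89, 190.5]] -y [[248.87, 200.38]]
-29 module +y top front corner [[264.15, 190.33]] -y [[249.15, 200.2]]
```

View pics/s13.png

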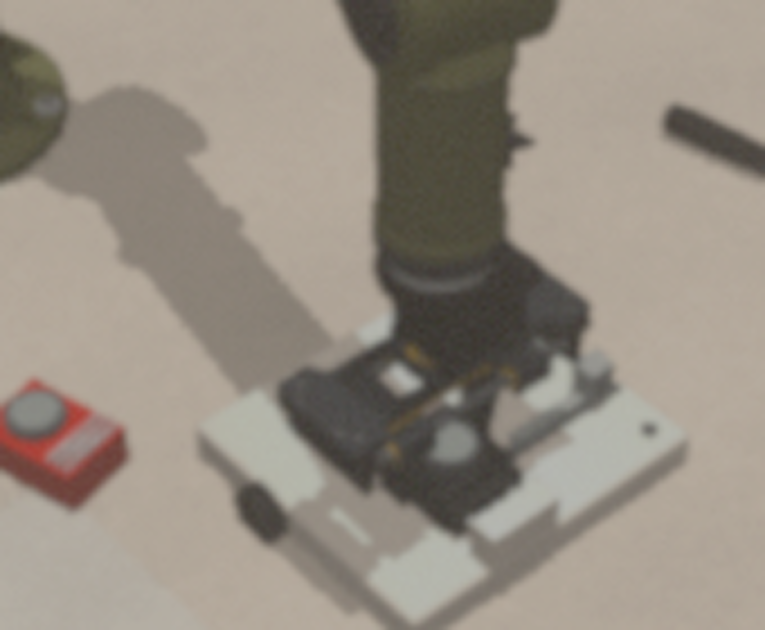

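View pics/s14.png

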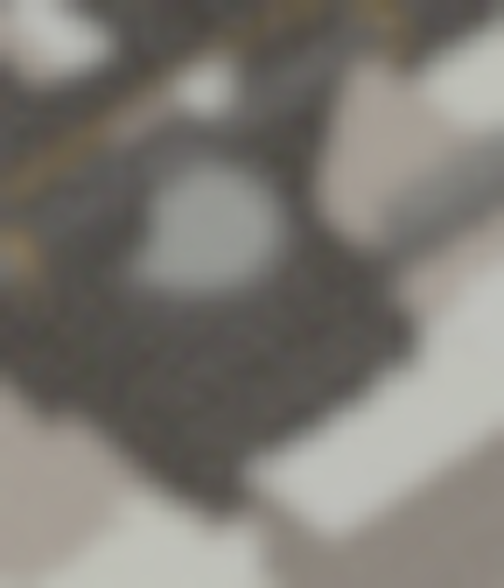

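View pics/t13.png

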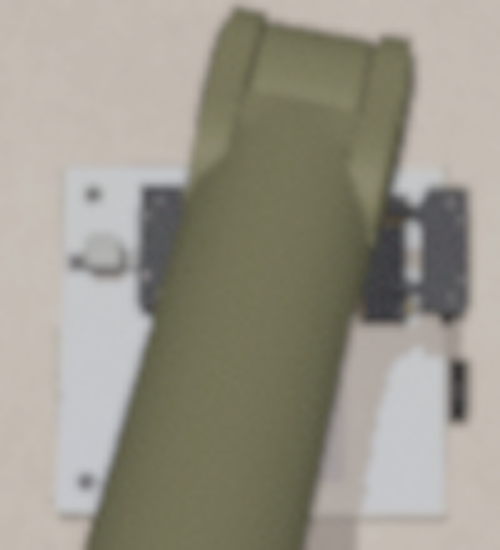

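```bash
python3 - <<'E'
from bench import workorder
print(workorder.close_job())
E
```

```text
the job is handed in; nothing more can be done
None
```

I opened the transport lock to its end stop, stood the small black lamp module on the deck with its brass pads forward, and pressed it against the contact bar. I handed the job in at about 25 s of the 58 s, with the arm still gripping and pushing.

**Lock:** motion stopped at the end stop with the force rising to about 7.5 N. The cameras put the grip about 1–2 mm short of its expected fully open y position in both views, which is within the calibration error.

**Push:** the bar is in by about 9–10 mm, judged from TCP travel since contact and a rough shift of the bar's corner in the camera image. The sideways shift in the image alone gave only 7–8 mm. The wrist force along the push read 13.6 N; I put the excess over 10 N down to deck friction, since about 8 N presses down on the deck. If friction were negligible the bar would be at about 12 mm, still not bottomed out. I did not settle which it is.

**Alignment:**
- **Yaw:** it matches the foot to about 0.1°.
- **Sideways centring:** the arm's position says 1.0 mm off one way. The camera says 0.6 mm off the other way, from a reading before the final approach, because the pads are now hidden.
- **Tilt:** the wrist has yielded about 0.6° nose-down under the push, so the module's rear edge may be slightly raised. I could not command that angle to correct it.

I kept clear of the slide box, bottle, beaker and screwdriver, but I did not re-measure where they are at the end.

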